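# Centre the egg cup on its serving stand

## Robot

A 6-joint arm with a two-finger parallel gripper is mounted at the origin on a cart in front of the work surface, level with it; the furniture and walls round the work are solid. World frame = base frame: x ahead of the robot, y to its left, z up, the work surface at z = 0. Lengths are in m, angles in rad, forces in N, time in s.
With the tool pointing down it reaches from about 0.425 to 0.95 m from the base axis. Payload 14.7 kg.
Tool frame: the origin (TCP) lies at the very end of the fingers, on their centre line; the grasp point (between the pads) lies 19 mm behind it; z points along the fingers, y is the line along which they close (so a half turn about z gives the same grasp; the last joint's range is limited). The gripper opens to 85 mm and grips with 20 to 120 N. Pads are 22 mm wide; open, the fingers measure 114 mm over their backs; the gripper's body (76 mm by 85 mm) begins 54 mm behind the grasp point. The pads swing forward as they close: fully open they stand 13 mm farther back than shut.
Start: joints at [1.124, 0.48, 1.596, -0, 1.065, -0.047], TCP at [0.253, 0.599, 0.231] pointing down, gripper open.
Joint ranges: [-2.75, 2.75], [-0.82, 2.05], [0.23, 2.67], [-1.56, 4.7], [0.09, 2.69], [-2.92, 2.92]. Speed limits (rad/s): [1.89, 1.89, 2.39, 3.01, 3.01, 3.01].

## Interface

Orientations are given as a rotation vector (axis times angle).
In Python, from bench import * gives the robot as it stands.
- The arm moves only by the tool play_rows, never from a script. Its argument "rows" is a list of rows, each a list of 3 entries, a list of its own where there are three numbers: the shift along the tool's x, y, z in cm, then the turn, a rotation vector about the tool's x, y, z in degrees, then the opening, from -1 (shut) to 1 (fully open), so that 0 is half open. A call has 1 to 10 rows; each row shifts and turns the commanded pose from where the row before left it, along the tool's axes as they then stand; what a row does not reach is not made up. A row lasts 1/10 s, in which the tool goes at most 50 mm and 8.59 degrees, less where a joint would pass 70% of its speed; a pose out of reach is approached as far as the arm can. A call with a gripper value outside its range is refused whole. The fingers move at their own pace and stop on an object; the grip force is fixed at half the most. Time passes only in rows, so rows that do not move let the fingers close. It gives the time, the measured TCP pose, the force, the opening and the grip force at its end, in the units of the state.
- sense(): the state, without advancing time (a new reading comes with each control period).
- get_image(name): name is "side" or "top" or "wrist"; returns the picture (420x560x3 uint8, blue, green, red); there is no depth.
- camera_params(name): a dict with "fovy" (degrees; the focal length in pixels is half the picture's height over the tangent of half this angle, whatever the lens; pixels are square), "cx", "cy" (the principal point, pixels), "dist" ([k1, k2, p1, p2, k3] as OpenCV has them; the pictures are not rectified), "extrinsics" (4x4, takes a point from world to camera coordinates). Camera axes: x right, y down, z forward; pixel columns grow to the right and rows downward; lengths in m; the calibration is good to about 2 mm. A picture is of the moment at which its call begins: read the wrist's pose just before it. camera_params takes no time and is no camera call; for the wrist camera it gives the pose at the moment of the call.
- close_job(): hands the job in; it is judged then, once.
The state is a dict: "t": time; "joint_positions": joint angles; "dq": joint speeds; "joint_torque": joint torques, N m; "position": TCP position; "tcp_rot": TCP orientation; "wrist_force": force on the tool from outside, world axes, zero at the start; "ft_torque": the same for the moment, N m; "grip_width": finger opening in m; "gripper_force": force on a finger pad.
Only numpy, scipy, OpenCV 4.12 (cv2) and the standard library are available. Lean on these libraries where they do the work, as an engineer would, in place of code of your own. Each camera call takes 0.05 s, during which the arm holds its last target. There are 200 camera calls.

## Task

The egg cup with its boiled egg was put down near the edge of the small round serving stand and might fall off when it is served. Nudge the cup gently with the fingertips until its whole foot stands inside the dark ring inlaid in the stand's top. Do not grip or lift the cup or let it tip over, do not shift the stand, and leave everything else where it is.

Things in the scene. Friction and masses are not known exactly. Their poses are not given: they have to be found in the camera images.
- egg_cup_center (a point): centre, half-way up, of a loose blue porcelain egg cup with a light-brown egg fixed in it: 70 mm high in all, round about its upright axis, 0.08 to 0.17 kg. The point is on the axis, 35 mm above the underside of the foot. Widest, 50 mm across, 34 mm above the underside (an upright finger touches it there); stem 18 mm, rim at 42 mm. It starts 17 to 25 mm off the stand's centre in any direction
- egg_cup: the same egg cup; origin at the centre of the underside of its foot, a disc 38 mm across; z up along its axis. The foot slides easily on the stand (friction about 0.28). Pushed slowly at its widest part the cup slides without tipping; pushed on the egg above the rim, or hit fast, it rocks and may topple
- stand_top (a point): centre of the flat top of the round wooden serving stand, 46 mm above the worktop; the top is 100 mm across; a dark ring of 53 mm inside diameter and 60 mm outside diameter is inlaid flush around this centre
- stand: the loose serving stand, 1 kg, 100 mm across and 46 mm high; origin at the centre of its underside, z up; it slides on the worktop if it is pushed hard
- mug: white mug with a red-brown inside, 89x120x98 mm with its handle, to the right of the stand; leave alone; origin at the centre of its underside
- bowl: white bowl, 114 mm across, 51 mm high, to the left of the stand; leave alone; origin at the centre of its underside
- teaspoon: metal teaspoon, 130x27x11 mm, lying to the right near the front edge; leave alone; origin at the centre of its underside
- spice_jar: spice jar with a yellow cap, 45 mm across, 100 mm high, behind the stand; leave alone; origin at the centre of its underside
- garlic: garlic bulb, 56 mm across and high, behind the stand; leave alone; origin at the centre of its underside
- tin: round food tin, 75 mm across, 58 mm high, far to the right; leave alone; origin at the centre of its underside
Things that resemble listed ones, but are neither listed nor needed, are in the scene too. What is shaped like the egg_cup but orange is not meant.

How it is judged:
By the outcome, as a careful person would: the job done as asked, in the order asked, and still so for the second after the job is handed in, with the robot touching nothing.
It also fails if it takes over 40 s, if anything falls off the work surface, if the arm or the gripper's body presses on something with over 40 N, if the wrist force passes 120 N, or if a joint passes its speed limit or range.

## Working session

There is one attempt and no reset: what is moved stays moved. The work goes in short steps, Python scripts to look and compute and a tool call to move; the robot and the scene stay as the last step left them, time stands still between calls to the robot, and variables do not carry over. Pictures are saved under pics/ and viewed, at most 10 in all, crops included, and the job is handed in when it is done.

Besides the shell and the picture viewer there is one more tool, called after "Call:" by a JSON object that holds its "name" and its "arguments", one argument or row to a line. play_rows: Moves the arm, as the interface text tells. Its arguments: {"type":"object","properties":{"rows":{"type":"array"}},"required":["rows"]}

```bash
mkdir -p pics
python3 - <<'E'
from bench import *
import cv2,numpy as np
a=get_image("top");b=get_image("side")
cv2.imwrite("pics/top0.png",a);cv2.imwrite("pics/side0.png",b)
s=sense();print(s["t"],s["position"],s["tcp_rot"],s["grip_width"])
for n in("top","side"):
    c=camera_params(n);E=np.array(c["extrinsics"]);print(n,c["fovy"],c["cx"],c["cy"],c["dist"],-E[:3,:3].T@E[:3,3],E[:3,:3].round(2).tolist())
E
```

```text
0.1 [0.25281079 0.59839484 0.23072542] [-6.23748254e-01 -3.07876759e+00  1.71391381e-03] 0.08558983812605002
top 50.804298391806306 282.2805696052876 208.20366092095077 [0.02606111 0.         0.         0.         0.        ] [ 0.34730121 -0.0515472   1.33114252] [[-0.03, -1.0, 0.02], [-0.98, 0.02, -0.18], [0.18, -0.02, -0.98]]
side 53.330388154134766 273.601296650223 213.65082859363545 [-0.04048749  0.          0.          0.          0.        ] [0.49280067 0.8587482  0.93714286] [[-1.0, -0.08, -0.01], [-0.05, 0.68, -0.73], [0.07, -0.73, -0.68]]
```

View pics/top0.png

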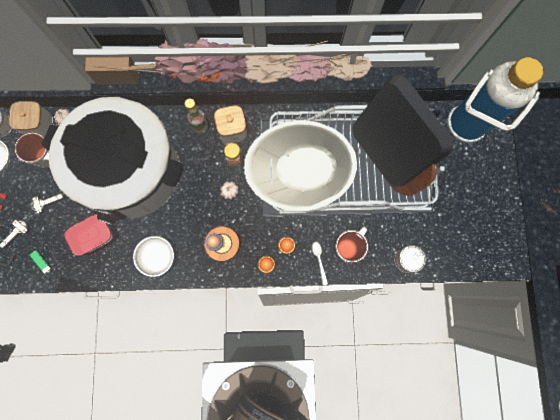

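View pics/side0.png

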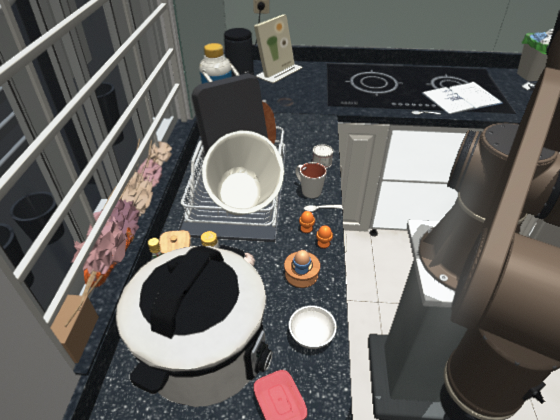

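The top view shows the wooden stand at about (221,243) with the blue cup at about (214,242). The two orange look-alikes stand at (287,245) and (266,264). The side view has the blue cup at (302,262) on the stand at (302,269). The blue one on the stand is the one meant, and I'll confirm it in an enlarged crop.

```bash
cat > h.py <<'E'
from bench import *
import cv2,numpy as np
def KD(c):
    f=210/np.tan(np.radians(c["fovy"])/2)
    return np.array([[f,0,c["cx"]],[0,f,c["cy"]],[0,0,1]]),np.array(c["dist"],float)
def ray(c,uv):
    K,D=KD(c);E=np.array(c["extrinsics"]);p=cv2.undistortPoints(np.array([[uv]],float),K,D)[0,0]
    R=E[:3,:3];d=R.T@np.array([p[0],p[1],1]);return -R.T@E[:3,3],d/np.linalg.norm(d)
def onz(c,uv,z):
    o,d=ray(c,uv);return o+d*(z-o[2])/d[2]
def tri(c1,u1,c2,u2):
    o1,d1=ray(c1,u1);o2,d2=ray(c2,u2)
    s=np.linalg.lstsq(np.c_[d1,-d2],o2-o1,rcond=None)[0]
    a,b=o1+s[0]*d1,o2+s[1]*d2;return (a+b)/2,np.linalg.norm(a-b)
def proj(c,P):
    K,D=KD(c);E=np.array(c["extrinsics"])
    return cv2.projectPoints(np.array(P,float).reshape(-1,3),cv2.Rodrigues(E[:3,:3])[0],E[:3,3],K,D)[0][:,0]
def circ(x,y,z,r,n=60):
    t=np.linspace(0,2*np.pi,n);return np.c_[x+r*np.cos(t),y+r*np.sin(t),0*t+z]
E
python3 - <<'E'
from h import *
a=cv2.imread("pics/top0.png")[215:280,180:310];b=cv2.imread("pics/side0.png")[220:300,250:350]
A=cv2.resize(a,None,fx=5,fy=5,interpolation=cv2.INTER_CUBIC)
B=cv2.resize(b,None,fx=3,fy=3,interpolation=cv2.INTER_CUBIC)
o=np.zeros((325+240,650,3),np.uint8);o[:325]=A;o[325:,:300]=B;cv2.imwrite("pics/crop.png",o)
ct,cs=camera_params("top"),camera_params("side")
print(tri(ct,(221,243),cs,(302,269)),tri(ct,(212,240),cs,(302,256)))
E
```

```text
(array([0.48786379, 0.10239469, 0.03088714]), np.float64(0.004385731828894532)) (array([0.48942219, 0.11864765, 0.10350578]), np.float64(0.00321362118533454))
```

View pics/crop.png

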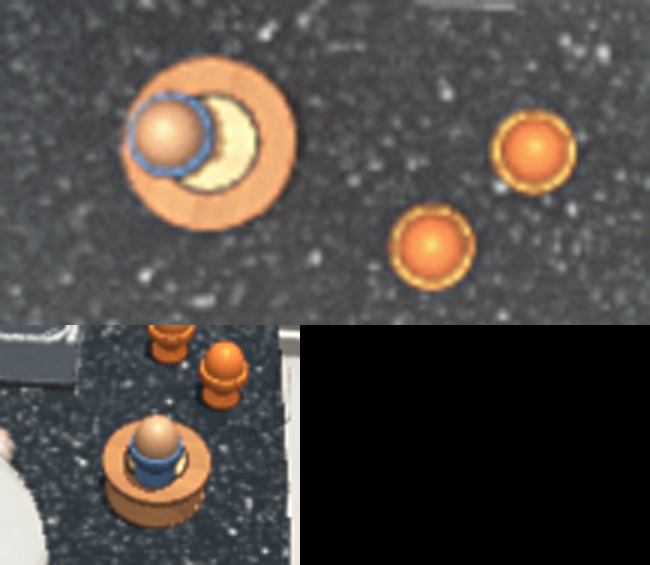

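The crop confirms it: one blue cup with a brown egg sits on the stand near its left edge, with its rim centre at crop (171,135) and the stand centre at crop (210,143). The other two are orange look-alikes off the stand.

Run:
```python
from h import *
ct,cs,cw=[camera_params(n) for n in("top","side","wrist")]
f=lambda x,y:((x+.5)/5-.5+180,(y+.5)/5-.5+215)
g=lambda x,y:((x+.5)/3-.5+250,(y-325+.5)/3-.5+220)
print("stand",onz(ct,f(210,143),.046),onz(cs,g(156.5,462),.046),tri(ct,f(210,143),cs,g(156.5,462)))
print("cup",onz(ct,f(171,135),.086),onz(cs,g(158,450),.086),tri(ct,f(171,135),cs,g(158,450)))
R=cv2.Rodrigues(np.array(sense()["tcp_rot"]))[0];p=np.array(sense()["position"]);print(R.round(3))
print("tool shift cm to (.485,.19,.22)",R.T@(np.array([.485,.19,.22])-p)*100)
E=np.array(cw["extrinsics"]);C=-E[:3,:3].T@E[:3,3];print("wristcam in tool",R.T@(C-p),(R.T@E[:3,:3].T).round(2))
```

```text
stand [0.48777003 0.09862769 0.046     ] [0.48674073 0.10236172 0.046     ] (array([0.48743768, 0.09913123, 0.04236506]), np.float64(0.0014611671625240174))
cup [0.48843585 0.11583685 0.086     ] [0.48617688 0.12231084 0.086     ] (array([0.48761488, 0.11680551, 0.07998948]), np.float64(0.0030073960921684533))
[[-0.921  0.389 -0.   ]
 [ 0.389  0.921 -0.001]
 [ 0.    -0.001 -1.   ]]
tool shift cm to (.485,.19,.22) [-37.2835242  -28.58067531   1.10268997]
wristcam in tool [ 0.06608466 -0.00056327 -0.14163977] [[ 0.   -0.97 -0.26]
 [ 1.    0.   -0.  ]
 [ 0.   -0.26  0.97]]
```

Call:
{"name": "play_rows", "arguments": {
  "rows": [
    [[-3.6, -2.8, 0], [0, 0, 0], -1],
    [[-3.6, -2.8, 0], [0, 0, 0], -1],
    [[-3.6, -2.8, 0], [0, 0, 0], -1],
    [[-3.6, -2.8, 0], [0, 0, 0], -1],
    [[-3.6, -2.8, 0], [0, 0, 0], -1],
    [[-3.6, -2.8, 0], [0, 0, 0], -1],
    [[-3.6, -2.8, 0], [0, 0, 0], -1],
    [[0, 0, 0], [0, 0, -7.6], -1],
    [[0, 0, 0], [0, 0, -7.6], -1],
    [[0, 0, 0], [0, 0, -7.6], -1]
  ]
}}

```text
t: 1.1
position: [0.409, 0.3195, 0.2312]
tcp_rot: [0.004, -3.141, 0.0]
wrist_force: [0.1, 0.1, -0.2]
grip_width: 0.0001
gripper_force: 0.0
```

Run:
```python
from h import *
s=sense();R=cv2.Rodrigues(np.array(s["tcp_rot"]))[0];p=np.array(s["position"]);print(p,R.round(3))
print("to (.487,.185,.2)",R.T@(np.array([.487,.185,.2])-p)*100)
```

```text
[0.40900379 0.31949925 0.23116238] [[-1.    -0.002 -0.   ]
 [-0.002  1.    -0.   ]
 [ 0.    -0.    -1.   ]]
to (.487,.185,.2) [ -7.76939803 -13.4674465    3.11606409]
```

Call:
{"name": "play_rows", "arguments": {
  "rows": [
    [[-2.0, -3.4, 0.7], [0, 0, 0], -1],
    [[-2.0, -3.4, 0.8], [0, 0, 0], -1],
    [[-2.0, -3.4, 0.8], [0, 0, 0], -1],
    [[-1.8, -3.2, 0.8], [0, 0, 0], -1],
    [[0, 0, 0], [0, 0, 0], -1],
    [[0, 0, 0], [0, 0, 0], -1]
  ]
}}

```text
t: 1.7
position: [0.4866, 0.1852, 0.1999]
tcp_rot: [-0.006, -3.141, 0.0]
wrist_force: [0.4, 0.5, -0.4]
grip_width: 0.0003
gripper_force: 0.0
```

Run:
```python
from h import *
s=sense();print(s["position"]);c=camera_params("wrist")
np.save("cw1.npy",c,allow_pickle=True)
cv2.imwrite("pics/w1.png",get_image("wrist"))
print(proj(c,[[.4875,.099,.046],[.4875,.1165,.08],[.4875,.1165,.046]]))
```

```text
[0.4865801  0.18524723 0.19991804]
[[190.62447553 196.15265795]
 [200.33243382 205.12770528]
 [209.12858062 196.0681728 ]]
```

View pics/w1.png

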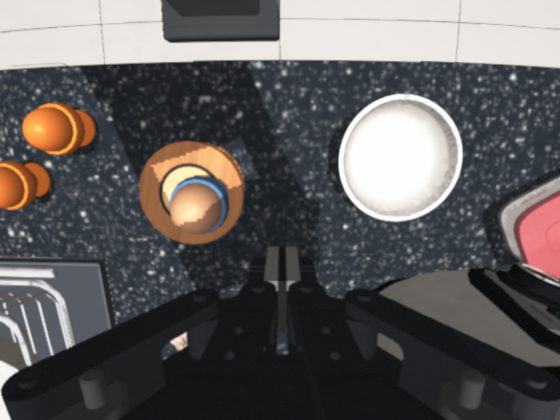

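The wrist view shows the cup rim at (200,206), against a predicted (200,205). The stand is at (192,192), and the bowl is clear at (400,157). The estimate holds, so I'll descend on the cup's left (+y) side.

Call:
{"name": "play_rows", "arguments": {
  "rows": [
    [[-0.1, -0.5, 3.0], [0, 0, 0], -1],
    [[0, -0.5, 4.0], [0, 0, 0], -1],
    [[0, 0, 4.0], [0, 0, 0], -1],
    [[0, 0, 2.0], [0, 0, 0], -1],
    [[0, 0, 0.6], [0, 0, 0], -1],
    [[0, 0, 0], [0, 0, 0], -1],
    [[0, 0, 0], [0, 0, 0], -1]
  ]
}}

```text
t: 2.45
position: [0.4881, 0.1767, 0.0654]
tcp_rot: [0.002, 3.14, 0.001]
wrist_force: [0.1, 0.4, -0.0]
grip_width: 0.0002
gripper_force: 0.0
```

Run:
```python
from h import *
cv2.setNumThreads(1)
print(sense()["position"])
a=get_image("top")[215:280,180:260];b=get_image("side")[220:300,240:340]
w=get_image("wrist");cw=camera_params("wrist")
ct,cs=camera_params("top"),camera_params("side")
def dr(im,c,x0,y0,k):
    o=cv2.resize(im,None,fx=k,fy=k,interpolation=cv2.INTER_CUBIC)
    for P,col in((circ(.4875,.099,.046,.05),(0,255,0)),(circ(.4875,.099,.046,.0265),(0,255,0)),(circ(.4875,.1165,.08,.025),(0,0,255))):
        q=(proj(c,P)-[x0,y0]+.5)*k-.5;cv2.polylines(o,[q.astype(np.int32)],True,col,1)
    return o
A=dr(a,ct,180,215,4);B=dr(b,cs,240,220,4);W=dr(w,cw,0,0,.7) 
o=np.zeros((600,800,3),np.uint8);o[:260,:320]=A;o[:320,400:]=B;W=W[:280];o[320:600,:392]=W[:,:392];cv2.imwrite("pics/d1.png",o)
```

```text
[0.4881037  0.17669437 0.06538489]
```

View pics/d1.png

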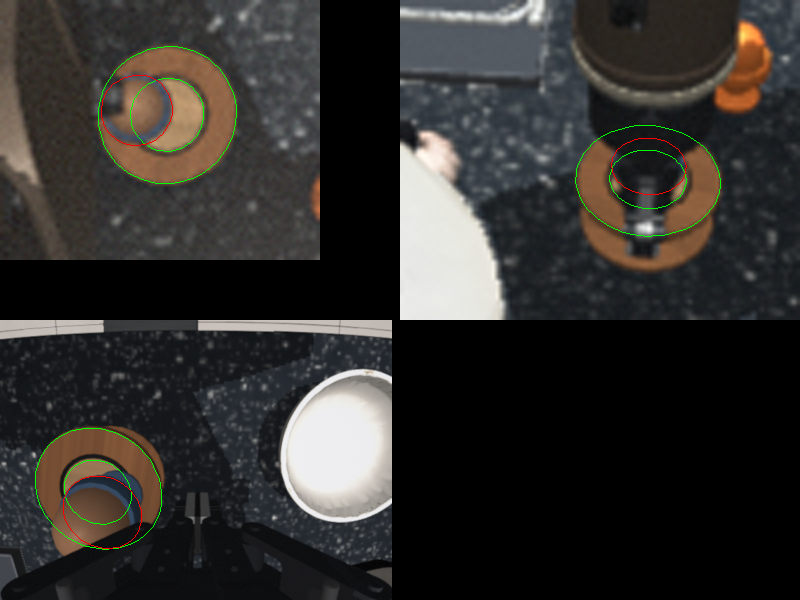

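Overlays match the stand and cup in all three views, and the finger is in line with the cup in x. I'll start slow pushing along −y.

Call:
{"name": "play_rows", "arguments": {
  "rows": [
    [[0, -0.2, 0.1], [0, 0, 0], -1],
    [[0, -0.2, 0], [0, 0, 0], -1],
    [[0, -0.2, 0], [0, 0, 0], -1],
    [[0, -0.2, 0], [0, 0, 0], -1],
    [[0, -0.2, 0], [0, 0, 0], -1],
    [[0, -0.15, 0], [0, 0, 0], -1],
    [[0, -0.15, 0], [0, 0, 0], -1],
    [[0, -0.15, 0], [0, 0, 0], -1],
    [[0, -0.15, 0], [0, 0, 0], -1],
    [[0, -0.15, 0], [0, 0, 0], -1]
  ]
}}

```text
t: 3.6
position: [0.4875, 0.1584, 0.0633]
tcp_rot: [0.003, 3.142, 0.0]
wrist_force: [-0.3, 0.2, 1.7]
grip_width: -0.0004
gripper_force: 0.6
```

Call:
{"name": "play_rows", "arguments": {
  "rows": [
    [[0, -0.12, 0], [0, 0, 0], -1],
    [[0, -0.12, 0], [0, 0, 0], -1],
    [[0, -0.12, 0], [0, 0, 0], -1],
    [[0, -0.12, 0], [0, 0, 0], -1],
    [[0, -0.12, 0], [0, 0, 0], -1],
    [[0, -0.12, 0], [0, 0, 0], -1],
    [[0, -0.12, 0], [0, 0, 0], -1],
    [[0, -0.12, 0], [0, 0, 0], -1],
    [[0, -0.12, 0], [0, 0, 0], -1],
    [[0, -0.12, 0], [0, 0, 0], -1]
  ]
}}

```text
t: 4.6
position: [0.4875, 0.1464, 0.0633]
tcp_rot: [0.003, 3.142, -0.0]
wrist_force: [0.1, -0.0, -0.0]
grip_width: -0.0003
gripper_force: 0.4
```

```bash
cat > d.py <<'E'
from h import *
import sys
out,cy=sys.argv[1],float(sys.argv[2]);cx=float(sys.argv[3])
print(sense()["position"],sense()["wrist_force"])
a=get_image("top")[215:280,180:260];w=get_image("wrist");cw=camera_params("wrist");ct=camera_params("top")
def dr(im,c,x0,y0,k):
    r=cv2.resize(im,None,fx=k,fy=k,interpolation=cv2.INTER_CUBIC);o=r.copy()
    for P,col in((circ(.4875,.099,.046,.05),(0,255,0)),(circ(.4875,.099,.046,.0265),(0,255,0)),(circ(cx,cy,.08,.025),(0,0,255)),(circ(cx,cy,.049,.019),(255,0,255))):
        q=(proj(c,P)-[x0,y0]+.5)*k-.5;cv2.polylines(o,[q.astype(np.int32)],True,col,1)
    return r,o
r,o=dr(a,ct,180,215,4);W,V=dr(w[130:370,0:300],cw,0,130,1.3)
z=np.zeros((600,800,3),np.uint8);z[:260,:320]=r;z[:260,400:720]=o;z[270:582,:390]=W;z[270:582,400:790]=V
cv2.imwrite(out,z)
E
python3 d.py pics/d2.png .107 .4875
```

```text
[0.48750372 0.14635753 0.06330829] [ 0.10184898 -0.0312105  -0.01966565]
```

View pics/d2.png

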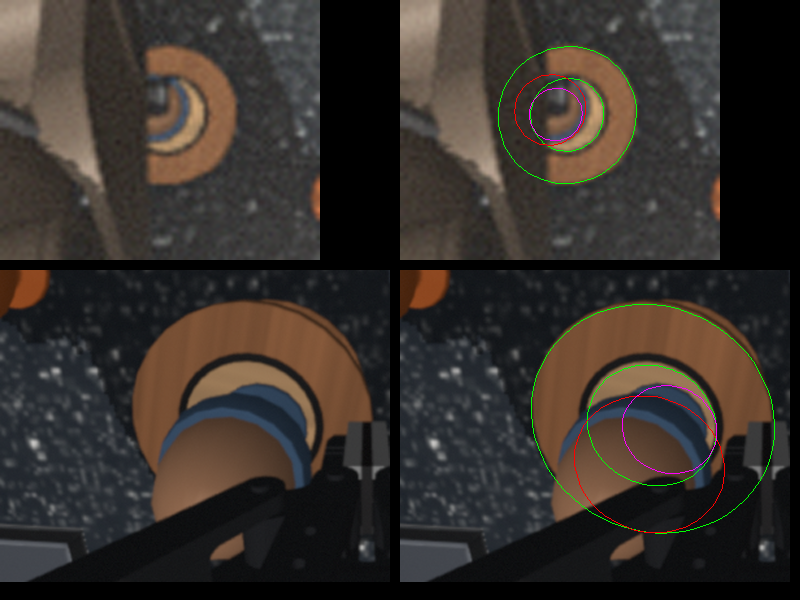

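The cup has slid upright along −y. In the wrist view the foot's right edge is at (308,430), just inside the ring's inner edge at (314,420), so the centre is still about 4 mm to +y. I'll push 4 mm more.

Call:
{"name": "play_rows", "arguments": {
  "rows": [
    [[0, -0.1, 0], [0, 0, 0], -1],
    [[0, -0.1, 0], [0, 0, 0], -1],
    [[0, -0.1, 0], [0, 0, 0], -1],
    [[0, -0.1, 0], [0, 0, 0], -1],
    [[0, 0, 0], [0, 0, 0], -1]
  ]
}}

```text
t: 5.2
position: [0.4874, 0.1423, 0.0633]
tcp_rot: [-0.003, -3.141, 0.0]
wrist_force: [-0.5, 0.1, 0.2]
grip_width: -0.0002
gripper_force: 0.2
```

Call:
{"name": "play_rows", "arguments": {
  "rows": [
    [[0, 0.2, 0], [0, 0, 0], -1],
    [[0, 0.6, 0], [0, 0, 0], -1],
    [[0, 1.5, 0], [0, 0, 0], -1],
    [[0, 2.0, 0], [0, 0, 0], -1],
    [[0, 0, -4.5], [0, 0, 0], -1],
    [[0, 0, -4.5], [0, 0, 0], -1],
    [[0, 1.0, -4.0], [0, 0, 0], -1],
    [[0, 0, 0], [0, 0, 0], -1],
    [[0, 0, 0], [0, 0, 0], -1]
  ]
}}

```text
t: 6.1
position: [0.4879, 0.1968, 0.1942]
tcp_rot: [0.001, 3.14, 0.001]
wrist_force: [0.4, -0.6, -0.9]
grip_width: 0.0002
gripper_force: 0.0
```

```bash
python3 d.py pics/d3.png .099 .4875
```

```text
[0.48788788 0.19675292 0.19422222] [ 0.4403838  -0.56503457 -0.86587747]
```

View pics/d3.png

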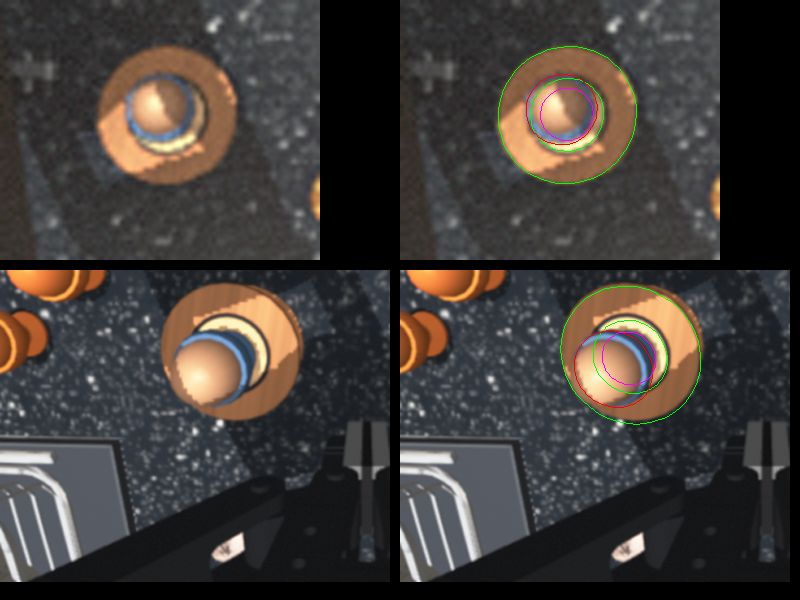

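In the wrist view, the cup stands upright with its rim centred at (212,368), within about 2 mm of the overlay for a cup centred in the ring. The top view gives about 1 to 1.5 mm off centre, against a margin of 7.5 mm. The stand still fits its original outline and the arm is clear, so I'm handing in.

```bash
python3 -c "
from bench import *
print(close_job())"
```

```text
the job is handed in; nothing more can be done
None
```

The blue egg cup was nudged to within about 2 mm of the ring's centre, upright, with its whole foot inside the dark ring; the stand did not shift, nothing else was touched, and the job was handed in at about 6 s.

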